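# Reset the roll-up door spring winder

## Task

The roll-up door's spring winder is overwound. Throw the red-ball pawl clear of the ratchet, turn the wheel all the way back to its slack stop, throw the pawl back onto the teeth, then wind the wheel up again click by click until the pawl holds it on the notch where the orange pointer is nearest the green mark. Do not shift the green mark or disturb the bottles, jar and carton standing round it.

Things in the scene. Friction and masses are not known exactly. Their poses are not given: they have to be found in the camera images.
- winder: Fixed spring winder, grey base plate 190 x 170 x 12 mm, blue upright side plates. Origin: on the table, 95 mm straight below the horizontal axle; only its yaw varies. Its axes: x across the axle, away from the robot at yaw 0; y along the axle, to the peg side; z up. About 230 mm tall with the ball lever upright.
- axle (a point): Point on the axle, 95 mm above the table, at winder y = 43 mm: half-way along the pegs. Angles round the axle, here called phi: 0 deg towards the winder's -x, 90 deg straight up, 180 deg towards +x. A point at phi and radius r lies at winder x = -r cos phi, z = 95 mm + r sin phi.
- wheel (a joint): Turn of the wheel (rad): 0 = slack stop, grows when wound (top moves to winder +x, phi grows), at most 4.9. A spring turns it back with 0.11 N m per rad against about 0.06 N m of friction: let free, it runs back by itself only to about 0.5 rad and must be pushed the rest. Aluminium disc, radius 66 mm, winder y 0 to 8 mm. Starts overwound, pawl on.
- peg (a point): Middle of one of six black round pegs, 12 mm thick, sticking out of the disc along winder +y (y = 8 to 78 mm) at radius 60 mm, every 60 deg; this one at phi = 60 deg plus the wheel's turn. Pushing a peg over the top with closed fingers turns the wheel: to +x winds, to -x turns back. Follow its arc: a level push binds by friction when the peg is below about phi 50 or beyond 130.
- tooth (a point): Crest of one of the 12 steel ratchet teeth (30 deg apart, radius 48 mm, winder y -22 to -8 mm), at phi = 103.6 deg plus the wheel's turn. With the pawl on, the wheel cannot turn back; let go, it drops back to rest at a turn of 30 k - 4 deg (k = 1, 2, ..; within 2 deg). Below about 0.6 rad of turn friction can hold it between notches.
- pawl (a joint): Angle of the brass pawl (rad), pivoted along y at winder x = -45, z = 157 mm. 0 to 0.1 = down between the ratchet's teeth (0.2 on a crest); 1.48 = thrown right back, clear, its tip then up at about x = -22, y = -15, z = 204 mm. The weight of its ball lever holds it either way: push the ball past upright (about 0.8 rad) and it falls over by itself.
- ball (a point): Centre of the red ball, 26 mm across, on the pawl's 60 mm lever at winder y = -45 mm. Pawl on: lever leans 45 deg up from +x, ball at about x = -3, z = 199 mm. Pawl thrown back: 130 deg, ball at about x = -84, z = 203 mm. A sideways push of 1 to 4 N moves it.
- pointer (a point): Tip of the orange pointer on the wheel's rim, radius 78 mm, winder y = 4 mm, at phi = 15 deg plus the wheel's turn.
- mark_tip (a point): Green mark: a flag 10 mm wide over the wheel's rim (radius 79 to 87 mm, winder y -28 to 6 mm) on a thin stiff arm. This point, under the flag at radius 78 mm, y = 4 mm, is where the pointer's tip passes.
- mark (a joint): Angle of the green mark (rad): it stands at phi = 100 deg plus this angle. It is already set and must stay.
- sprayer_mid (a point): Bystander: amber spray bottle with white trigger head, 64 mm across, 210 mm tall; this point is on its upright axis at half its height. Not to be disturbed.
- jar_mid (a point): Bystander: clear jar with a metal lid, 76 mm across, 110 mm tall; this point is on its upright axis at half its height. Not to be disturbed.
- carton_mid (a point): Bystander: blue carton, 70 x 70 x 85 mm; this point is on its upright axis at half its height. Not to be disturbed.
- cleaner_mid (a point): Bystander: white bottle with green label, 60 mm across, 170 mm tall; this point is on its upright axis at half its height. Not to be disturbed.

How it is judged:
On the way, in this order (a step that is already met when the one before it is completed fails the run):
1. the pawl is thrown clear of the ratchet (value of joint pawl above 1.1 rad), for 0.2 s.
2. with the pawl clear, the wheel is turned back to its slack stop (value of joint wheel below 0.12 rad and value of joint pawl above 1.1 rad), for 0.2 s.
3. the pawl is thrown back onto the teeth while the wheel is slack (value of joint wheel below 0.35 rad and value of joint pawl below 0.15 rad), for 0.2 s.
4. the wheel is wound up until the pawl holds it on the notch nearest the green mark (distance between pointer and mark_tip below 0.026 m and value of joint pawl below 0.15 rad), for 0.2 s.
At the end, for the whole second after the job is handed in: The pointer's tip is within 26 mm (two thirds of a notch) of the green mark, the pawl is down between the teeth (joint below 0.15 rad), the wheel is at rest, the green mark is within 6 mm and every bystander within 20 mm of where it started (all of step 4 and velocity of joint wheel between -0.05 and 0.05 rad/s and distance of mark_tip from where it was at the start of the episode below 0.006 m and distance of each of sprayer_mid, jar_mid, carton_mid, cleaner_mid from where it was at the start of the episode below 0.02 m); the robot touches nothing.
It fails at once if the green mark is shifted by more than 6 mm (distance of mark_tip from where it was at the start of the episode above 0.006 m).
It fails at once if the sprayer is moved by more than 20 mm or tipped (distance of sprayer_mid from where it was at the start of the episode above 0.02 m or angle between sprayer_mid's own z axis and vertical above 0.35 rad).
It fails at once if the jar is moved by more than 20 mm or tipped (distance of jar_mid from where it was at the start of the episode above 0.02 m or angle between jar_mid's own z axis and vertical above 0.35 rad).
It fails at once if the carton is moved by more than 20 mm or tipped (distance of carton_mid from where it was at the start of the episode above 0.02 m or angle between carton_mid's own z axis and vertical above 0.35 rad).
It fails at once if the cleaner is moved by more than 20 mm or tipped (distance of cleaner_mid from where it was at the start of the episode above 0.02 m or angle between cleaner_mid's own z axis and vertical above 0.35 rad).
It also fails if it takes over 64 s, if anything falls off the work surface, if the arm or the gripper's body presses on something with over 40 N, if the wrist force passes 120 N, or if a joint passes its speed limit or range.

## Robot

A 6-joint arm with a two-finger parallel gripper is mounted at the origin on the work surface. World frame = base frame: x ahead of the robot, y to its left, z up, the work surface at z = 0. Lengths are in m, angles in rad, forces in N, time in s.
With the tool pointing down it reaches from about 0.35 to 0.85 m from the base axis. Payload 8.1 kg.
Tool frame: the origin (TCP) lies at the very end of the fingers, on their centre line; the grasp point (between the pads) lies 19 mm behind it; z points along the fingers, y is the line along which they close (so a half turn about z gives the same grasp; the last joint's range is limited). The gripper opens to 93 mm and grips with 3 to 60 N. Pads are 15 mm wide; open, the fingers measure 128 mm over their backs; the gripper's body (75 mm by 188 mm) begins 65 mm behind the grasp point.
Start: joints at [1.09, 0.13, 1.488, -0, 1.523, -0.085], TCP at [0.231, 0.554, 0.219] pointing down, gripper open.
Joint ranges: [-2.96, 2.96], [-0.89, 2.26], [0.02, 2.5], [-1.34, 4.48], [0, 2.73], [-2.66, 2.66]. Speed limits (rad/s): [2.39, 2.39, 2.79, 3.14, 3.14, 3.14].

## Interface

Orientations are given as a rotation vector (axis times angle).
In Python, from plant import robot gives the robot as it stands. The module is installed in compiled form; this text tells all that it offers.
- The arm moves only by the tool play_rows, never from a script. Its argument "increments" is text: rows parted by semicolons, each of 5 numbers parted by spaces: the shift along the tool's x, y, z in mm, then the turn about the tool's z in degrees, then the closure, from -1 (fully open) to 1 (shut). In form: dx dy dz yaw claw; .... A call has 1 to 20 rows; each row is the pose to reach, as a shift and turn from the pose commanded when the call began, along the tool's axes at that moment; what a row does not reach only later rows make up. A row lasts 1/10 s, in which the tool goes at most 50 mm and 8.59 degrees, less where a joint would pass 70% of its speed; a pose out of reach is approached as far as the arm can. A call with a gripper value outside its range is refused whole. The fingers move at their own pace and stop on an object; "force" is the grip in N (left out, the last holds). Time passes only in rows, so rows that repeat a pose let the fingers close. It gives the time, the measured TCP pose, the force, the opening and the grip force at its end, in the units of the state.
- robot.read_state(): the state, without advancing time (a new reading comes with each control period).
- robot.read_camera(name): name is "scene" or "top" or "wrist"; returns the picture (420x560x3 uint8, blue, green, red); there is no depth.
- robot.calibration(name): a dict with "vertical_fov" (degrees; the focal length in pixels is half the picture's height over the tangent of half this angle, whatever the lens; pixels are square), "cx", "cy" (the principal point, pixels), "rvec" (rotation vector, rad) and "tvec" (3), from world to camera coordinates, as OpenCV has them. Camera axes: x right, y down, z forward; pixel columns grow to the right and rows downward; lengths in m; the calibration is good to about 2 mm. A picture is of the moment at which its call begins: read the wrist's pose just before it. calibration takes no time and is no camera call; for the wrist camera it gives the pose at the moment of the call.
- robot.close_job(): hands the job in; it is judged then, once.
Trained networks look in the newest picture that a camera, given by its name, has taken for a name from the list of things; names that differ only in an ending like _2 or _b are one class to them, and where a whole thing is asked for, a point or a joint stands for the part that bears it (a point fixed in the world has none). Each returns a list of dicts, best first, with "conf" (0 to 1); they miss things now and then, are a little off and sometimes report something else, mostly with a low value. They report only what shows in the picture. A call takes as long as a camera call.
- robot.recognise(camera, query): "centre" ([x, y, z] in m, in world coordinates, good to about 4 mm: the middle of the surface that is visible of it).
- robot.regions_of(camera, query): "pixels" (420x560 bool, what is visible of it).
- robot.landmark_of(camera, query): "centre" ([x, y, z] in m, in world coordinates, good to about 4 mm: a listed point, or the origin of a listed thing).
The state is a dict: "t": time; "q": joint angles; "dq": joint speeds; "joint_torque": joint torques, N m; "tool_pos": TCP position; "orientation": TCP orientation; "force": force on the tool from outside, world axes, zero at the start; "wrist_torque": the same for the moment, N m; "opening": finger opening in m; "gripper_force": force on a finger pad.
Only numpy, scipy, OpenCV 4.12 (cv2) and the standard library are available. Lean on these libraries where they do the work, as an engineer would, in place of code of your own. Each camera call takes 0.05 s, during which the arm holds its last target. There are 200 camera calls.

## Working session

There is one attempt and no reset: what is moved stays moved. The work goes in short steps, Python scripts to look and compute and a tool call to move; the robot and the scene stay as the last step left them, time stands still between calls to the robot, and variables do not carry over. Pictures are saved under pics/ and viewed, at most 10 in all, crops included, and the job is handed in when it is done.

Besides the shell and the picture viewer there is one more tool, called after "Emit:" by a JSON object that holds its "method" and its "body", one argument or row to a line. play_rows: Moves the arm, as the interface text tells. Its arguments: {"type":"object","properties":{"increments":{"type":"string"},"force":{"type":"number"}},"required":["increments"]}

```bash
mkdir -p pics; cat > h.py <<'E'
import numpy as np, cv2
from plant import robot
from scipy.spatial.transform import Rotation as R
def lm(cam,names,n=2):
    for q in names:
        for d in robot.landmark_of(cam,q)[:n]: print(cam,q,np.round(d['centre'],4),round(d['conf'],2))
E
python3 - <<'E'
from h import *
s=robot.read_state();print(s['t'],s['tool_pos'],s['orientation'],R.from_rotvec(s['orientation']).as_matrix().round(3))
a=robot.read_camera('scene');b=robot.read_camera('top')
cv2.imwrite('pics/scene.png',a);cv2.imwrite('pics/top.png',b)
for c in ['scene','top']:
    lm(c,['winder','axle','ball','pointer','mark_tip','peg','sprayer_mid','jar_mid','carton_mid','cleaner_mid'],1)
print(robot.read_state()['t'])
E
```

```text
0.0 [0.23104832 0.55312513 0.21760359] [-6.17587162e-01 -3.07974845e+00  2.70506028e-03] [[-0.923  0.386 -0.001]
 [ 0.386  0.923 -0.002]
 [ 0.    -0.002 -1.   ]]
scene winder [ 0.5913 -0.131   0.0015] 0.85
scene axle [ 0.6042 -0.0887  0.0955] 0.77
scene ball [ 0.574  -0.1718  0.1982] 0.68
scene pointer [ 0.6627 -0.1456  0.0824] 0.84
scene mark_tip [ 0.6339 -0.1361  0.1611] 0.65
scene peg [ 0.6309 -0.099   0.0458] 0.84
scene sprayer_mid [ 0.7633 -0.1804  0.1023] 0.85
scene jar_mid [ 0.5491 -0.2894  0.0551] 0.94
scene carton_mid [ 0.4113 -0.058   0.0413] 0.97
scene cleaner_mid [0.6397 0.0609 0.0879] 0.7
top winder [ 5.898e-01 -1.278e-01  2.000e-04] 0.61
top axle [ 0.6023 -0.0901  0.0973] 0.57
top ball [ 0.5751 -0.1681  0.1975] 0.81
top pointer [ 0.6616 -0.1485  0.0808] 0.95
top mark_tip [ 0.6339 -0.1374  0.1592] 0.68
top peg [ 0.6346 -0.0979  0.0498] 0.55
top sprayer_mid [ 0.7674 -0.179   0.0994] 0.93
top jar_mid [ 0.5523 -0.291   0.0528] 0.84
top carton_mid [ 0.413  -0.0548  0.0401] 0.92
top cleaner_mid [0.6466 0.0608 0.0841] 0.66
1.1
```

View pics/scene.png

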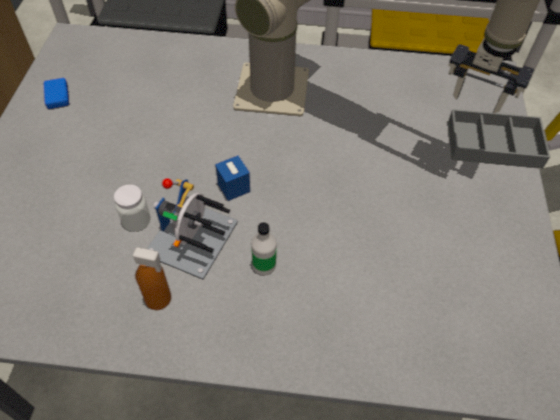

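View pics/top.png

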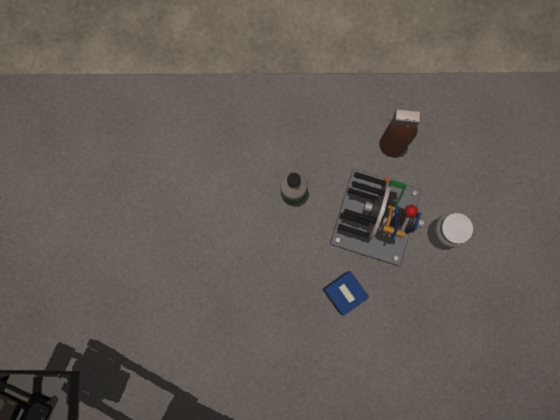

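Scene: the winder is at about (195,235) px in the scene picture and (380,215) in the top picture. The jar, sprayer, cleaner and carton stand around it. The networks' positions match both pictures. Next I fit the winder pose and work out the shift to the ball.

```bash
cat >> h.py <<'E'
from scipy.optimize import least_squares
O=np.array([.5905,-.1295]);YAW=np.radians(-17)
def setpose(o,y):
    global O,YAW; O=np.array(o);YAW=y
def w2world(p,o=None,y=None):
    o=O if o is None else o; y=YAW if y is None else y
    c,s=np.cos(y),np.sin(y); return np.array([o[0]+c*p[0]-s*p[1],o[1]+s*p[0]+c*p[1],p[2]])
def world2w(p):
    c,s=np.cos(YAW),np.sin(YAW);d=np.array(p[:2])-O; return np.array([c*d[0]+s*d[1],-s*d[0]+c*d[1],p[2]])
def shift(p):  # tool shift mm to winder point p (mm)
    s=robot.read_state(); M=R.from_rotvec(s['orientation']).as_matrix()
    return M.T@(w2world(np.array(p)/1000)-s['tool_pos'])*1000
def tcpw(): return (world2w(robot.read_state()['tool_pos'])*1000).round(1)
E
python3 - <<'E'
import h; from h import *
P=[([0,0],[.5913,-.131]),([0,0],[.5898,-.1278]),([0,.043],[.6042,-.0887]),([0,.043],[.6023,-.0901]),([-.003,-.045],[.574,-.1718]),([-.003,-.045],[.5751,-.1681])]
extra=[('pointer',[[.6627,-.1456],[.6616,-.1485]]),('mark_tip',[[.6339,-.1361],[.6339,-.1374]])]
def f(v):
    r=[]
    for a,b in P: r+=list(w2world([*a,0],v[:2],v[2])[:2]-b)
    for _,bs in extra:
        for b in bs: 
            d=np.array(b)-v[:2]; r.append(-np.sin(v[2])*d[0]+np.cos(v[2])*d[1]-.004)
    return np.array(r)*1000
r=least_squares(f,[.59,-.13,-.3]);print(r.x,np.degrees(r.x[2]),f(r.x).round(1))
h.setpose(r.x[:2],r.x[2])
open('h.py','a').write(f"setpose({list(r.x[:2])},{r.x[2]})\n")
for n,p in [('ptr',[.662,-.147,.0816]),('mark',[.6339,-.1367,.1601]),('peg',[.6327,-.0985,.0478]),('spray',[.765,-.18,.1]),('jar',[.5507,-.29,.05]),('carton',[.412,-.0565,.04]),('clean',[.643,.061,.085])]:
    w=world2w(p);print(n,(w*1000).round(1),'phi',np.degrees(np.arctan2(w[2]-.095,-w[0])).round(1))
print(shift([45,-45,255]).round(1),tcpw())
E
```

```text
[ 0.59069761 -0.12893035 -0.29890986] -17.12627345174646 [-0.6  2.1  0.9 -1.1 -0.8  0.9  1.1  2.3  0.6  0.7 -0.5 -3.   1.3 -1.8
  1.9  0.6]
ptr [73.5  3.7 81.6] phi -169.7
mark [ 43.6   5.3 160.1] phi 123.8
peg [31.2 41.4 47.8] phi -123.4
spray [181.6   2.5 100. ] phi 178.4
jar [   9.2 -165.7   50. ] phi -101.6
carton [-192.1   16.6   40. ] phi -16.0
clean [ -5.9 196.9  85. ] phi -59.3
[-643.9 -531.6  -36.3] [-544.5  546.4  218.6]
```

Emit:
{"method": "play_rows", "body": {
  "increments": "-20 -15 -36 4 1;-55 -45 -36 8 1;-95 -79 -36 14 1;-135 -112 -36 20 1;-175 -145 -36 26 1;-215 -178 -36 32 1;-255 -211 -36 38 1;-295 -244 -36 44 1;-335 -277 -36 50 1;-375 -310 -36 55 1;-415 -343 -36 60 1;-455 -376 -36 65 1;-495 -409 -36 69 1;-530 -438 -36 73 1;-565 -466 -36 77 1;-595 -491 -36 80 1;-620 -512 -36 83 1;-638 -527 -36 84.5 1;-644 -532 -36 84.5 1;-644 -532 -36 84.5 1"
}}

```text
t: 3.1
tool_pos: [0.6204, -0.1861, 0.2541]
orientation: [-2.528, -1.864, 0.001]
force: [-0.7, -0.2, -0.2]
opening: 0.0001
gripper_force: 0.0
```

```bash
python3 - <<'E'
from h import *
s=robot.read_state();print(s['t'],tcpw(),R.from_rotvec(s['orientation']).as_matrix().round(3).tolist(),s['opening'],s['force'].round(1) if hasattr(s['force'],'round') else s['force'])
a=robot.read_camera('scene');cv2.imwrite('pics/s2.png',cv2.resize(a[130:330,90:310],None,fx=2.7,fy=2.7))
a=robot.read_camera('wrist');cv2.imwrite('pics/w2.png',a)
lm('wrist',['ball','pointer','mark_tip','winder','axle'],1);lm('scene',['ball','mark_tip','pointer'],1)
print(shift([45,-45,190]))
E
```

```text
3.1 [ 45.2 -45.9 254.1] [[0.296, 0.955, -0.001], [0.955, -0.296, 0.0], [0.0, -0.001, -1.0]] 5.936481535622471e-05 [-0.7 -0.2 -0.2]
wrist ball [ 0.5748 -0.1717  0.2019] 0.77
wrist pointer [ 0.6609 -0.1492  0.0811] 0.77
wrist mark_tip [ 0.632  -0.1431  0.1578] 0.81
wrist winder [ 0.588  -0.1308 -0.0015] 0.64
wrist axle [ 0.5972 -0.0908  0.0946] 0.93
scene ball [ 0.5756 -0.1732  0.1987] 0.55
scene mark_tip [ 0.634  -0.1359  0.1562] 0.63
scene pointer [ 0.663  -0.1465  0.0808] 0.72
[-9.74598595e-02  5.56943161e-02  6.49097597e+01]
```

View pics/w2.png

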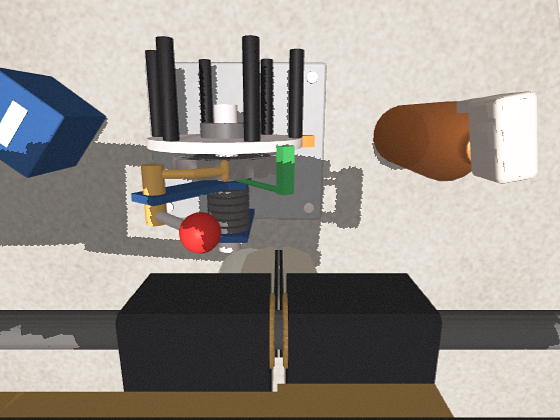

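View pics/s2.png

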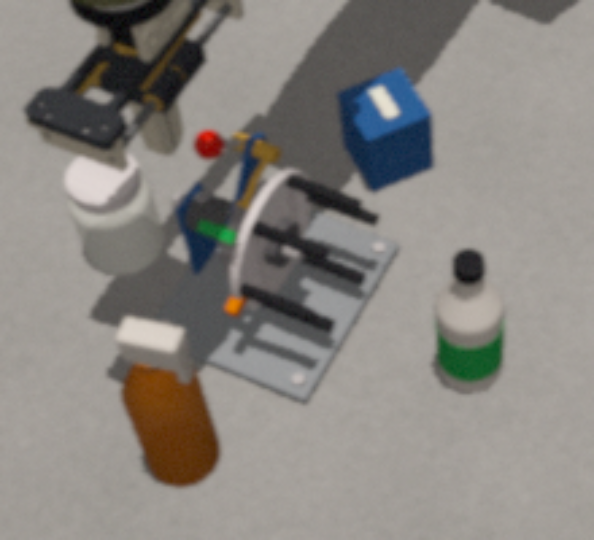

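Emit:
{"method": "play_rows", "body": {
  "increments": "0 0 30 0 1;0 0 65 0 1;0 -10 65 0 1;0 -20 65 0 1;0 -30 65 0 1;0 -40 65 0 1;0 -50 65 0 1;0 -60 65 0 1;0 -70 65 0 1;0 -80 65 0 1;0 -90 65 0 1;0 -98 65 0 1;0 -98 65 0 1;0 -98 65 0 1;0 -98 40 0 1;0 -98 0 0 1"
}}

```text
t: 5.2
tool_pos: [0.5253, -0.156, 0.252]
orientation: [-2.524, -1.861, 0.005]
force: [0.7, -0.4, 0.8]
opening: 0.0005
gripper_force: 0.0
```

```bash
python3 - <<'E'
from h import *
s=robot.read_state();print(s['t'],tcpw(),s['force'])
for c in ['scene','top','wrist']:
    a=robot.read_camera(c); cv2.imwrite(f'pics/{c}3.png',a)
    for q in ['ball','pointer','peg']:
        for d in robot.landmark_of(c,q)[:1]:
            w=world2w(d['centre']);print(c,q,(w*1000).round(1),'phi',np.degrees(np.arctan2(w[2]-.095,-w[0])).round(1),d['conf'])
E
```

```text
5.2 [-54.6 -45.1 252. ] [ 0.67591424 -0.35209834  0.81188816]
scene ball [-80.9 -47.  200.4] phi 52.5 0.82
scene pointer [-27.2   3.1 168.9] phi 69.8 0.91
scene peg [ 26.3  39.5 149. ] phi 116.0 0.92
top ball [-85.5 -44.8 200.9] phi 51.1 0.62
top pointer [-34.8   4.5 164.7] phi 63.5 0.77
top peg [ 16.8  40.2 154.9] phi 105.7 0.97
wrist ball [-82.4 -45.6 205.1] phi 53.2 0.63
wrist pointer [-42.2   3.2 162.2] phi 57.9 0.92
wrist peg [ 13.4  42.2 155.8] phi 102.4 0.57
```

View pics/wrist3.png

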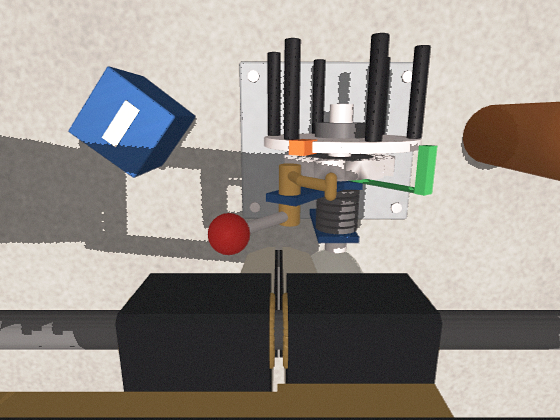

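Emit:
{"method": "play_rows", "body": {
  "increments": "20 20 0 0 1;45 45 0 0 1;70 70 0 0 1;90 87 0 0 1;95 90 0 0 1;95 90 0 0 1;95 90 0 0 1"
}}

```text
t: 6.5
tool_pos: [0.6402, -0.0929, 0.2545]
orientation: [-2.528, -1.864, 0.001]
force: [0.1, -0.2, -0.2]
opening: 0.0003
gripper_force: 0.0
```

```bash
cat >> h.py <<'E'
def look(cams,names):
    for c in cams:
        robot.read_camera(c)
        for q in names:
            for d in robot.landmark_of(c,q)[:1]:
                w=world2w(d['centre']);print(c,q,(w*1000).round(1),'phi',np.degrees(np.arctan2(w[2]-.095,-w[0])).round(1),round(d['conf'],2))
E
python3 - <<'E'
from h import *
s=robot.read_state();print(s['t'],tcpw(),s['force'])
look(['scene','top'],['pointer','peg','ball'])
print(shift([30,50,143]))
E
```

```text
6.5 [ 36.7  49.  254.5] [ 0.10363905 -0.15688589 -0.19416542]
scene pointer [-57.4   5.4 152.2] phi 44.9 0.95
scene peg [-1.000e-01  4.000e+01  1.584e+02] phi 89.9 0.78
top pointer [-54.2   2.2 152.4] phi 46.6 0.85
top peg [  2.4  38.4 158.3] phi 92.2 0.93
top ball [-84.8 -45.4 202.8] phi 51.8 0.75
[  0.72342502  -7.10190425 111.90084365]
```

Emit:
{"method": "play_rows", "body": {
  "increments": "0 -5 40 0 1;0 -5 80 0 1;0 -5 111 0 1;0 -5 111 0 1;0 -12 111 0 1;0 -18 111 0 1;0 -24 112 0 1;0 -30 113 0 1;0 -36 115 0 1;0 -41 117 0 1;0 -45 118 0 1;0 -47 118 0 1;0 -47 118 0 1;0 -47 118 0 1"
}}

```text
t: 8.3
tool_pos: [0.5959, -0.0785, 0.1363]
orientation: [-2.528, -1.865, 0.0]
force: [3.8, 0.6, -2.2]
opening: 0.0005
gripper_force: 1.6
```

```bash
python3 - <<'E'
from h import *
s=robot.read_state();print(s['t'],tcpw(),s['force'])
look(['scene','top'],['pointer','peg','ball'])
E
```

```text
8.3 [ -9.9  49.7 136.3] [ 3.77087183  0.5540105  -2.17135635]
scene peg [-34.5  41.5 149. ] phi 57.4 0.69
scene ball [-83.  -45.7 201. ] phi 51.9 0.55
top pointer [-75.    1.1 117.8] phi 16.9 0.56
top peg [-30.6  39.4 149.7] phi 60.7 0.64
top ball [-83.2 -45.  204.5] phi 52.8 0.91
```

Emit:
{"method": "play_rows", "body": {
  "increments": "0 -2 0 0 1;0 -4 0 0 1;0 -4 0 0 1;0 -4 0 0 1"
}}

```text
t: 9.1
tool_pos: [0.5956, -0.0785, 0.1372]
orientation: [2.523, 1.86, 0.008]
force: [20.8, -7.0, -13.5]
opening: 0.0007
gripper_force: 10.3
```

```bash
python3 - <<'E'
from h import *
s=robot.read_state();print(s['t'],tcpw(),s['force'])
look(['scene','top'],['pointer','peg'])
E
```

```text
9.1 [-10.2  49.6 137.2] [ 20.82381717  -7.03771226 -13.50459909]
scene peg [-31.   38.6 148.4] phi 59.8 0.65
top pointer [-78.    4.6 117.1] phi 15.8 0.6
top peg [-30.2  41.  148.9] phi 60.7 0.81
```

Emit:
{"method": "play_rows", "body": {
  "increments": "0 8 0 0 1;0 12 -20 0 1;0 12 -70 0 1;0 12 -116 0 1;-30 -20 -116 0 1;-60 -50 -116 0 1;-90 -85 -116 0 1;-95 -114 -116 0 1;-95 -114 -80 0 1;-95 -114 -54 0 1;-95 -114 -54 0 1;-95 -100 -54 0 1;-95 -90 -54 0 1;-95 -80 -54 0 1;-95 -70 -54 0 1;-95 -60 -54 0 1;-95 -50 -54 0 1;-95 -40 -54 0 1;-95 -30 -54 0 1;-95 -26 -54 0 1"
}}

```text
t: 11.4
tool_pos: [0.5401, -0.1608, 0.1905]
orientation: [-2.528, -1.865, 0.0]
force: [0.7, -0.1, -0.9]
opening: 0.0007
gripper_force: 0.0
```

Emit:
{"method": "play_rows", "body": {
  "increments": "0 0 0 0 1;0 0 0 0 1;0 -4 -30 0 1;0 -4 -62 0 1;0 -4 -62 0 1"
}}

```text
t: 11.9
tool_pos: [0.5373, -0.16, 0.2583]
orientation: [2.523, 1.861, 0.007]
force: [0.3, 0.6, 0.6]
opening: 0.0004
gripper_force: 0.0
```

```bash
python3 - <<'E'
from h import *
s=robot.read_state();print(s['t'],tcpw(),s['force'])
look(['scene','top','wrist'],['pointer','peg','ball','mark_tip'])
cv2.imwrite('pics/wrist4.png',robot.read_camera('wrist'))
E
```

```text
11.9 [-41.9 -45.4 258.3] [0.28920452 0.58725329 0.63891921]
scene pointer [-77.7   7.3 117.9] phi 16.4 0.67
scene peg [-31.   41.3 146.7] phi 59.0 0.89
scene ball [ -2.2 -47.4 202.3] phi 88.8 0.76
scene mark_tip [ 45.1   6.4 157.8] phi 125.7 0.39
top pointer [-77.2   1.7 115.4] phi 14.8 0.69
top peg [-30.1  40.7 147.7] phi 60.3 0.61
top mark_tip [ 45.6   5.1 157.4] phi 126.2 0.64
wrist pointer [-76.4   4.8 117.6] phi 16.5 0.98
wrist peg [-29.2  43.5 149.2] phi 61.7 0.72
wrist ball [ -3.6 -46.2 202.7] phi 88.1 0.56
wrist mark_tip [ 45.3   2.  158.2] phi 125.7 0.64
```

View pics/wrist4.png

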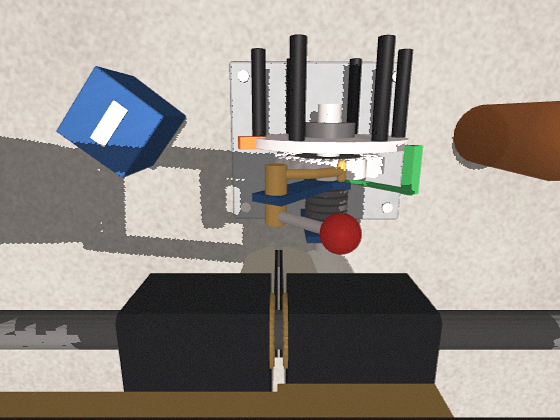

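Emit:
{"method": "play_rows", "body": {
  "increments": "35 -7 0 0 1;70 -14 0 0 1;95 -18 0 0 1;95 -18 0 0 1;95 -18 0 0 1"
}}

```text
t: 13.2
tool_pos: [0.5463, -0.063, 0.2527]
orientation: [2.527, 1.866, -0.0]
force: [0.0, 0.2, 0.0]
opening: 0.0002
gripper_force: 0.0
```

```bash
python3 - <<'E'
from h import *
s=robot.read_state();print(s['t'],tcpw(),s['force'],shift([-60,50,136]).round(1))
E
```

```text
13.2 [-61.8  49.9 252.7] [0.03204638 0.20502768 0.0122294 ] [1.000e-01 1.800e+00 1.167e+02]
```

Emit:
{"method": "play_rows", "body": {
  "increments": "0 0 50 0 1;0 0 95 0 1;0 0 116 0 1;0 6 116 0 1;0 12 116 0 1;0 17 114 0 1;0 22 112 0 1;0 27 111 0 1;0 32 110 0 1;0 37 109 0 1;0 42 109 0 1;0 47 109 0 1;0 53 110 0 1;0 58 111 0 1;0 63 112 0 1;0 68 114 0 1;0 73 117 0 1;0 77 120 0 1;0 77 120 0 1;0 77 120 0 1"
}}

```text
t: 15.2
tool_pos: [0.6197, -0.086, 0.1321]
orientation: [-2.528, -1.865, 0.001]
force: [-1.1, 1.1, 0.1]
opening: 0.0006
gripper_force: 0.7
```

```bash
python3 - <<'E'
from h import *
s=robot.read_state();print(s['t'],tcpw(),s['force'])
look(['scene','top'],['pointer','peg','ball'])
E
```

```text
15.2 [ 15.1  49.5 132.1] [-1.10819905  1.07282028  0.13676417]
scene pointer [-12.1   6.8 169.9] phi 80.8 0.55
scene peg [ 32.3  38.9 144.2] phi 123.3 0.77
scene ball [ -5.7 -44.  203.7] phi 87.0 0.51
top pointer [-10.9   3.2 174.4] phi 82.2 0.7
top ball [ -6.7 -45.8 206. ] phi 86.5 0.68
```

Emit:
{"method": "play_rows", "body": {
  "increments": "0 -4 0 0 1;0 -8 0 0 1;0 -12 0 0 1;0 -12 -30 0 1;0 -12 -60 0 1;0 -40 -60 0 1;0 -78 -60 0 1;0 -78 -60 0 1;0 -78 -60 0 1"
}}

```text
t: 16.5
tool_pos: [0.545, -0.0627, 0.193]
orientation: [2.527, 1.865, 0.001]
force: [-0.2, -0.3, -0.0]
opening: 0.0003
gripper_force: 0.0
```

```bash
python3 - <<'E'
from h import *
s=robot.read_state();print(s['t'],tcpw(),s['force'],shift([-66,50,133]).round(1))
look(['scene','top'],['pointer','peg','ball','mark_tip'])
E
```

```text
16.5 [-63.2  49.9 193. ] [-0.16026706 -0.30293492 -0.02924223] [ 0.1 -2.9 60. ]
scene pointer [-27.3   4.1 169. ] phi 69.7 0.72
scene peg [ 25.6  43.3 151. ] phi 114.6 0.59
scene ball [ -2.6 -46.2 198.4] phi 88.6 0.67
scene mark_tip [ 42.1   2.5 157.5] phi 124.0 0.45
```

Emit:
{"method": "play_rows", "body": {
  "increments": "0 0 30 0 1;0 0 60 0 1;0 0 60 0 1;0 6 60 0 1;0 10 59 0 1;0 14 57 0 1;0 19 55 0 1;0 24 53 0 1;0 29 51 0 1;0 34 50 0 1;0 40 49 0 1;0 46 49 0 1;0 52 50 0 1;0 58 51 0 1;0 63 53 0 1;0 68 55 0 1;0 73 57 0 1;0 77 59 0 1;0 77 59 0 1;0 77 59 0 1"
}}

```text
t: 19.0
tool_pos: [0.6201, -0.0859, 0.1355]
orientation: [2.527, 1.864, 0.003]
force: [-1.6, 1.2, 3.0]
opening: 0.0005
gripper_force: 1.3
```

```bash
python3 - <<'E'
from h import *
s=robot.read_state();print(s['t'],tcpw(),s['force'])
look(['scene','top'],['pointer','peg','ball','mark_tip'])
E
```

```text
19.0 [ 15.4  49.8 135.5] [-1.60373525  1.19175135  3.03001411]
scene pointer [ 61.7   3.8 142.3] phi 142.5 0.87
scene peg [55.6 40.2 90.9] phi -175.8 0.79
scene ball [ -4.4 -47.7 203.1] phi 87.7 0.56
scene mark_tip [60.2 40.4 93.2] phi -178.3 0.39
top ball [ -8.6 -40.7 204.7] phi 85.5 0.59
top mark_tip [ 45.8   4.  157.9] phi 126.0 0.58
```

Emit:
{"method": "play_rows", "body": {
  "increments": "0 -4 0 0 1;0 -8 0 0 1;0 -12 0 0 1;0 -14 -30 0 1;0 -14 -70 0 1;0 -14 -115 0 1;0 -14 -140 0 1;30 -60 -140 0 1;30 -110 -140 0 1;30 -160 -140 0 1;30 -200 -140 0 1;30 -200 -140 0 1;30 -200 -140 0 1"
}}

```text
t: 20.8
tool_pos: [0.4364, 0.0023, 0.2742]
orientation: [2.526, 1.864, 0.003]
force: [-0.1, -0.9, 0.2]
opening: 0.0007
gripper_force: 0.0
```

```bash
python3 - <<'E'
from h import *
s=robot.read_state();print(s['t'],tcpw(),s['force'])
look(['scene','top'],['pointer','peg','ball','mark_tip','sprayer_mid','jar_mid','carton_mid','cleaner_mid'])
cv2.imwrite('pics/s5.png',cv2.resize(robot.read_camera('scene')[150:320,90:300],None,fx=3.5,fy=3.5,interpolation=cv2.INTER_CUBIC))
E
```

```text
20.8 [-186.1   80.   274.2] [-0.08160651 -0.89381561  0.19330669]
scene pointer [ 50.3   5.6 154.2] phi 130.3 0.74
scene peg [ 59.6  39.1 105.6] phi 169.9 0.96
scene ball [ -3.  -46.3 201.1] phi 88.4 0.86
scene mark_tip [ 4.370e+01 -1.000e-01  1.547e+02] phi 126.2 0.58
scene sprayer_mid [177.9   3.   99.7] phi 178.5 0.74
scene jar_mid [   9.3 -166.3   54.9] phi -103.0 0.71
scene carton_mid [-190.7   16.1   42.5] phi -15.4 0.74
scene cleaner_mid [ -8.7 196.2  85.8] phi -46.8 0.7
top pointer [ 49.6   1.7 154.5] phi 129.8 0.66
top peg [ 59.7  40.3 104.3] phi 171.1 0.79
top ball [ -2.9 -45.2 200.7] phi 88.4 0.87
top mark_tip [ 0.5 40.4 98.3] phi 99.2 0.67
top sprayer_mid [ 37.5 -18.7  59.8] phi -136.8 0.74
top jar_mid [  10.2 -166.6   53.8] phi -103.9 0.86
top cleaner_mid [ -6.1 194.8  85.9] phi -56.1 0.84
```

View pics/s5.png

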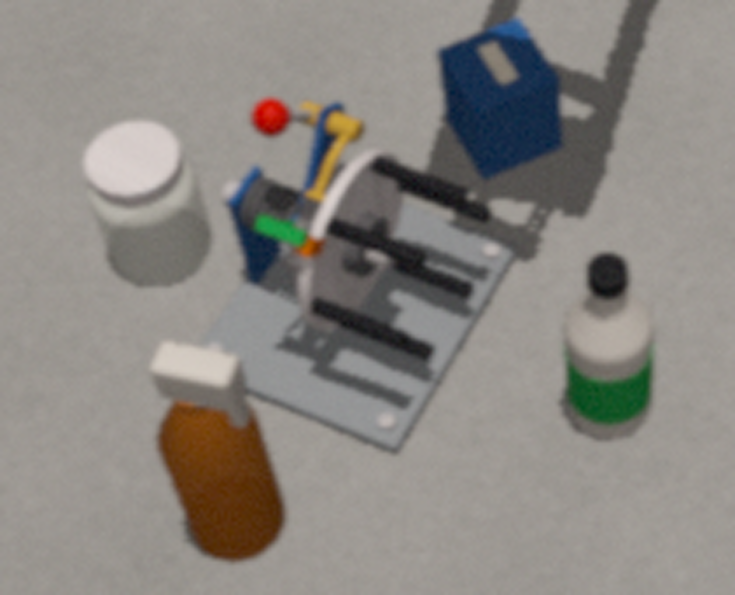

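The orange pointer at (312,243) sits right beside the green mark at (280,230). The ball is on the pawl-on side at (270,115), and the bystanders haven't moved. The pointer is at phi 130 and the mark at about 125, so this is the right notch.

```bash
python3 -c "
from plant import robot
print(robot.close_job())"
```

```text
the job is handed in; nothing more can be done
None
```

I've handed the job in: the wheel went back to its slack stop and was wound up again, and the pawl now holds it about 5° (roughly 7 mm) from the green mark, the nearest notch. The mark and bystanders look unmoved in the last pictures; `close_job()` returned no verdict.

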